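# Sweep core plugs through the gate

### The job

Push the three loose brass core plugs with the fingertips across the sorting tray, one at a time, through the narrow gate between the yellow cheeks, so that all three drop into the catch slot behind it. Slide them only: do not lift a plug off the tray or let two crowd the gate together. Leave the socket and the bolt on the tray and the oil bottle and bearing beside it where they are.

Things in the scene. Friction and masses are not known exactly. Their poses are not given: they have to be found in the camera images.
- tray: Fixed blue sorting tray on the table, at varying place and yaw. Origin on the table under the middle; +x is the pushing direction through the gate, y across, z up. Flat grey deck, top at z = 60 mm, x = -190 to 130 mm, y = -140 to 140 mm, walled at the back and sides to z = 78 mm. The plugs start between x = -130 and 30 mm, within 60 mm of y = 0, 60 mm or more apart.
- gate (a point): Middle of the gate at the deck's front lip (tray x = 130, y = 0, z = 60 mm); axes as the tray's. Gate: 46 mm wide gap centred on y = 0 between two yellow cheeks 18 mm high, 10 mm thick (tray x = 121 to 131 mm), ends rounded at 5 mm radius. The deck ends at the lip; a plug whose centre is pushed about 5 mm past it tips into the slot by itself.
- slot (a point): Centre of the white floor of the open-topped catch slot right behind the gate: tray x = 130 to 200 mm, y = -50 to 50 mm, floor at z = 6 mm, blue walls to z = 78 mm; on the gate side it is open from the deck. Axes as the tray's.
- plug1: Brass engine core plug, a flat round disc 36 mm across and 10 mm thick, 45 g nominal (varies), one of three alike, lying flat on the tray's deck. Origin at the disc's centre, so 5 mm above the deck.
- plug2: Brass engine core plug, a flat round disc 36 mm across and 10 mm thick, 45 g nominal (varies), one of three alike, lying flat on the tray's deck. Origin at the disc's centre, so 5 mm above the deck.
- plug3: Brass engine core plug, a flat round disc 36 mm across and 10 mm thick, 45 g nominal (varies), one of three alike, lying flat on the tray's deck. Origin at the disc's centre, so 5 mm above the deck.
- socket: Steel wrench socket, 26 mm across and 36 mm tall, standing on the deck near one side, 80 mm or more from the tray's middle line. Origin at the centre of its underside. Leave alone.
- bolt: Dark steel hex bolt standing on its head (about 22 mm across), 42 mm tall, on the deck near the side opposite to the socket, 80 mm or more from the tray's middle line. Origin at the centre of its underside. Leave alone.
- oil: Grey oil bottle with red cap, 64 mm across and 150 mm tall, on the table to the robot's right of the tray. Origin at the centre of its underside. Leave alone.
- bearing: Steel bearing ring, 62 mm across and 17 mm high, lying on the table to the robot's left of the tray. Origin at the centre of its underside. Leave alone.

How it is judged (in metres and radians):
At the end, for the whole second after the job is handed in: All three plugs lie at rest (under 0.02 m/s) in the catch slot: centres inside its walls and at least 12 mm below the deck's top; socket, bolt, oil bottle and bearing still upright (within 0.3 rad) and within 20 mm of where they started (x of plug1 in the frame of tray between 0.13 and 0.2 m and y of plug1 in the frame of tray between -0.05 and 0.05 m and z of each of plug1, plug2, plug3 in the frame of tray below 0.048 m and linear speed of each of plug1, plug2, plug3 below 0.02 m/s and x of plug2 in the frame of tray between 0.13 and 0.2 m and y of plug2 in the frame of tray between -0.05 and 0.05 m and x of plug3 in the frame of tray between 0.13 and 0.2 m and y of plug3 in the frame of tray between -0.05 and 0.05 m and distance of each of socket, bolt, oil, bearing from where it was at the start of the episode below 0.02 m and angle between each of socket, bolt, oil, bearing's own z axis and vertical below 0.3 rad); the robot touches nothing.
It fails at once if a plug is lifted: its centre more than 15 mm above where it is when lying flat on the deck (height (world z) of any of plug1, plug2, plug3 above 0.08 m).
It fails at once if two plugs crowd the gate: both still on the deck, less than 40 mm before the lip and within 35 mm of the gate's middle line ((x of plug1 in the frame of tray between 0.09 and 0.16 m and y of plug1 in the frame of tray between -0.035 and 0.035 m and z of each of plug1, plug2 in the frame of tray above 0.055 m and x of plug2 in the frame of tray between 0.09 and 0.16 m and y of plug2 in the frame of tray between -0.035 and 0.035 m) or (x of plug2 in the frame of tray between 0.09 and 0.16 m and y of plug2 in the frame of tray between -0.035 and 0.035 m and z of each of plug2, plug3 in the frame of tray above 0.055 m and x of plug3 in the frame of tray between 0.09 and 0.16 m and y of plug3 in the frame of tray between -0.035 and 0.035 m) or (x of plug1 in the frame of tray between 0.09 and 0.16 m and y of plug1 in the frame of tray between -0.035 and 0.035 m and z of each of plug1, plug3 in the frame of tray above 0.055 m and x of plug3 in the frame of tray between 0.09 and 0.16 m and y of plug3 in the frame of tray between -0.035 and 0.035 m)).
It fails at once if a plug leaves the tray (height (world z) of any of plug1, plug2, plug3 below 0 m or x of any of plug1, plug2, plug3 in the frame of tray above 0.21 m).
It fails at once if socket, bolt, oil bottle or bearing is shifted more than 20 mm or tipped by more than 0.3 rad (distance of any of socket, bolt, oil, bearing from where it was at the start of the episode above 0.02 m or angle between any of socket, bolt, oil, bearing's own z axis and vertical above 0.3 rad).
It also fails if it takes over 64 s, if anything falls off the work surface, if the arm or the gripper's body presses on something with over 40 N, if the wrist force passes 120 N, or if a joint passes its speed limit or range.

### The arm

A 7-joint arm with a two-finger parallel gripper is mounted at the origin on the work surface. World frame = base frame: x ahead of the robot, y to its left, z up, the work surface at z = 0. Lengths are in m, angles in degrees, forces in N, time in s.
With the tool pointing down it reaches from about 0.425 to 0.875 m from the base axis. Payload 4.7 kg.
Tool frame: the origin (TCP) lies on the centre line of the jaws, within the pads' length; the fingertips stand 8 mm ahead of it and the grasp point (between the pads) lies 11 mm behind it; z points along the fingers, x is the direction in which the jaws open and shut, and the axes are right-handed (so a half turn about z gives the same grasp; the last joint's range is limited). The gripper opens to 87 mm and grips with 3 to 60 N. Pads are 19 mm wide; open, the fingers measure 117 mm over their backs; the gripper's body (75 mm by 190 mm) begins 51 mm behind the grasp point.
Start: joints at [71.339, 18.392, -4.016, 83.108, 1.295, 78.541, -3.26], TCP at [0.217, -0.613, 0.231] pointing down, gripper open.
Joint ranges: [-163.93, 163.93], [-17.29, 119.83], [-79.2, 71.16], [3.27, 140.29], [-89.18, 269.18], [5.43, 117.66], [-154.24, 154.24]. Speed limits (degrees/s): [147.25, 147.25, 180, 180, 180, 180, 180].

### API

Orientations are given as [roll, pitch, yaw] about the fixed x, y, z axes, in that order (R = Rz(yaw) Ry(pitch) Rx(roll)).
In Python, from cell import telemetry, read_camera, get_calibration, sign_off gives the robot as it stands. The module is installed in compiled form; this text tells all that it offers.
- The arm moves only by the tool carry_out, never from a script. Its arguments are lists of equal length, an entry for each row: "translation": the shift along the tool's x, y, z in cm, a list of three; "turn": the turn about the tool's z in rad; "gripper": the opening, from 0 (shut) to 1 (fully open). In form: {"translation": [[dx, dy, dz], ...], "turn": [turn, ...], "gripper": [gripper, ...]}. A call has 1 to 5 rows; each row is the pose to reach, as a shift and turn from the pose commanded when the call began, along the tool's axes at that moment; what a row does not reach only later rows make up. A row lasts 1/8 s, in which the tool goes at most 62.5 mm and 10.7 degrees, less where a joint would pass 70% of its speed; a pose out of reach is approached as far as the arm can. A call with a gripper value outside its range is refused whole. The fingers move at their own pace and stop on an object; "squeeze" is the grip in N (left out, the last holds). Time passes only in rows, so rows that repeat a pose let the fingers close. It gives the time, the measured TCP pose, the force and the opening at its end, in the units of the state.
- telemetry.get_obs(): the state, without advancing time (a new reading comes with each control period).
- read_camera(name): name is "scene" or "top"; returns the picture (480x640x3 uint8, red, green, blue); there is no depth.
- get_calibration(name): a dict with "fx", "fy", "cx", "cy" (pixels), "R" (3x3) and "t" (3): a world point X has camera coordinates R X + t. Camera axes: x right, y down, z forward; pixel columns grow to the right and rows downward; lengths in m; the calibration is good to about 2 mm. A picture is of the moment at which its call begins. get_calibration takes no time and is no camera call.
- sign_off(): hands the job in, once; it reports no verdict.
The state is a dict: "time_s": time; "qpos": joint angles; "joint_velocities": joint speeds; "effort": joint torques, N m; "tool_pos": TCP position; "tool_rot": TCP orientation; "force": force on the tool from outside, world axes, zero at the start; "wrist_torque": the same for the moment, N m; "grip_width": finger opening in m.
Only numpy, scipy, OpenCV 4.12 (cv2) and the standard library are available. Lean on these libraries where they do the work, as an engineer would, in place of code of your own. Each camera call takes 0.05 s, during which the arm holds its last target.

## Working session

There is one attempt and no reset: what is moved stays moved. The work goes in short steps, Python scripts to look and compute and a tool call to move; the robot and the scene stay as the last step left them, time stands still between calls to the robot, and variables do not carry over. Pictures are saved under pics/ and viewed, and the job is handed in when it is done.

Besides the shell and the picture viewer there is one more tool, called after ">>>" as a command line: name --pt "numbers of a row" for each row, then --argument value for the rest. carry_out: Moves the arm, as the interface text tells. Its arguments: {"type":"object","properties":{"translation":{"type":"array","items":{"type":"array","items":{"type":"number"}}},"turn":{"type":"array","items":{"type":"number"}},"gripper":{"type":"array","items":{"type":"number"}},"squeeze":{"type":"number"}},"required":["translation","turn","gripper"]}

```bash
mkdir -p pics
python3 - <<'E'
from cell import telemetry, read_camera, get_calibration
import cv2,numpy as np
for n in("scene","top"):
    im=read_camera(n); cv2.imwrite(f"pics/{n}0.png",im[:,:,::-1]); np.save(f"pics/{n}0.npy",im)
    print(n,get_calibration(n))
o=telemetry.get_obs();print(o)
E
```

```text
scene {'fx': 540.8577206201654, 'fy': 540.8577206201654, 'cx': 311.3350163347007, 'cy': 239.79122102674881, 'R': array([[ 0.49255011,  0.86998806, -0.02269734],
       [ 0.55476824, -0.33396703, -0.76203558],
       [-0.67054202,  0.36274894, -0.64713724]]), 't': array([-0.27507462, -0.27221869,  1.61873058])}
top {'fx': 500.61718006281313, 'fy': 500.61718006281313, 'cx': 318.2694736931701, 'cy': 239.07066988999742, 'R': array([[-0.001868  , -0.99974632, -0.0224458 ],
       [-0.9958997 ,  0.00388999, -0.09038066],
       [ 0.09044504,  0.02218494, -0.99565432]]), 't': array([0.01816749, 0.54300865, 1.39237657])}
{'time_s': 0.1, 'qpos': array([71.33718652, 18.43554037, -4.01599235, 83.1667966 ,  1.29626727,
       78.5423016 , -3.25912629]), 'joint_velocities': array([ 0.05542267, -0.12858888,  0.01467461, -0.28963775, -0.03459739,
       -0.06023846, -0.01702536]), 'effort': array([ 3.99181072e-04, -4.92568767e+01, -4.05565482e-01, -3.13396204e+01,
       -6.40170439e-02,  3.94791516e-02,  4.07672189e-05]), 'tool_pos': array([ 0.21645148, -0.61239102,  0.22957248]), 'tool_rot': array([ 1.79993433e+02,  9.93334458e-02, -7.05260584e+01]), 'force': array([ 0.29775225, -0.04862224,  0.26512012]), 'wrist_torque': array([-0.08189205, -0.05926885, -0.02945706]), 'grip_width': 0.08654246465239866}
```

View pics/scene0.png

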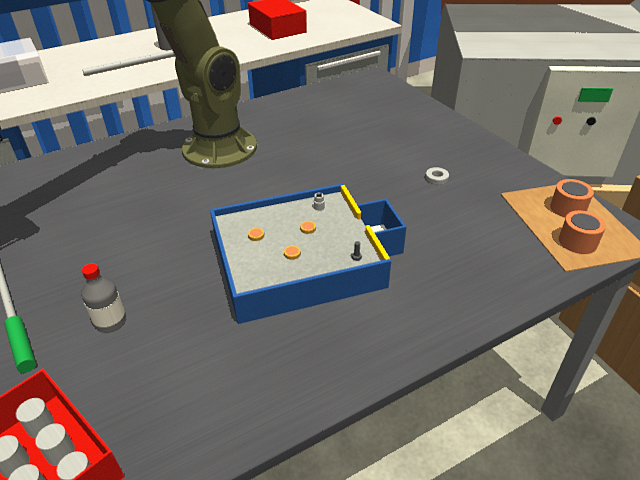

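View pics/top0.png

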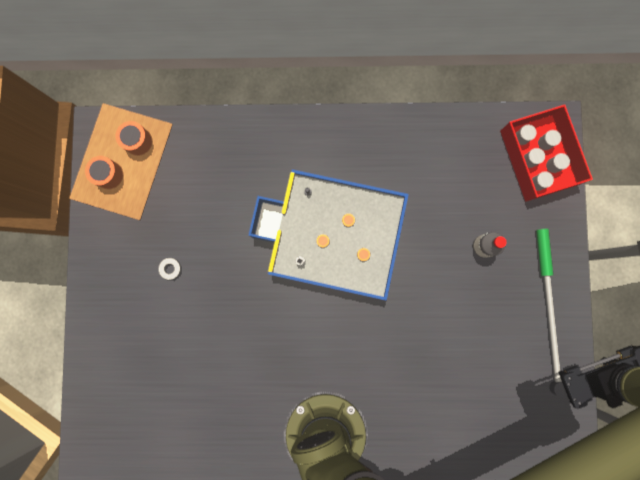

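Top view: gate at the left (~275,222), plugs at (348,220), (322,241) and (363,255), socket at (300,261), bolt at (308,192).

```bash
cat > h.py <<'E'
import numpy as np,cv2
from cell import get_calibration
C={n:get_calibration(n) for n in("scene","top")}
def ray(n,uv,z):
    c=C[n];uv=np.atleast_2d(np.asarray(uv,float))
    d=np.c_[(uv[:,0]-c['cx'])/c['fx'],(uv[:,1]-c['cy'])/c['fy'],np.ones(len(uv))]@c['R']
    o=-c['R'].T@c['t']
    return o[:2]+d[:,:2]*((z-o[2])/d[:,2])[:,None]
def hsv(im): return cv2.cvtColor(im,cv2.COLOR_RGB2HSV)
def blobs(m,amin=20):
    n,l,s,c=cv2.connectedComponentsWithStats(m.astype(np.uint8))
    return [(s[i,4],c[i],np.argwhere(l==i)[:,::-1]) for i in range(1,n) if s[i,4]>=amin]
def plugs(n,im,z=0.068):
    H=hsv(im);m=(H[...,0]>8)&(H[...,0]<22)&(H[...,1]>120)&(H[...,2]>120)
    return [(a,c,ray(n,c,z)[0]) for a,c,p in blobs(m)]
E
python3 - <<'E'
from h import *
np.set_printoptions(precision=4,suppress=True)
for n in("top","scene"):
    im=np.load(f"pics/{n}0.npy");H=hsv(im)
    print(n)
    for a,c,p in plugs(n,im): print(a,c,p)
    m=(H[...,0]>23)&(H[...,0]<33)&(H[...,1]>180)&(H[...,2]>110)
    print("yellow")
    for a,c,p in blobs(m):
        w=ray(n,p,0.078);q=cv2.minAreaRect((w*1000).astype(np.float32));print(a,c,q,cv2.boxPoints(q).tolist())
    m=(H[...,0]>105)&(H[...,0]<120)&(H[...,1]>150)
    print("blue")
    for a,c,p in blobs(m,100):
        w=ray(n,p,0.078);q=cv2.minAreaRect((w*1000).astype(np.float32));print(a,c,q)
E
python3 - <<'E'
import cv2
im=cv2.imread('pics/top0.png')[160:310,235:420]
cv2.imwrite('pics/crop0.png',cv2.resize(im,None,fx=4,fy=4,interpolation=cv2.INTER_CUBIC))
E
```

```text
top
53 [ 0.3585 80.8491] [0.9983 0.9266]
1546 [ 50.1895 176.3331] [0.7191 0.7688]
6233 [120.8532 162.0802] [0.7584 0.5698]
121 [348.0744 219.9256] [ 0.5917 -0.0664]
108 [322.7222 240.8519] [0.5342 0.0034]
120 [363.2583 254.3583] [ 0.4967 -0.1072]
yellow
113 [287.7788 192.1681] ((666.9873657226562, 99.2908706665039), (8.107462882995605, 110.64833068847656), 77.77401733398438) [[612.0595092773438, 107.04496765136719], [720.1983032226562, 83.61318969726562], [721.9152221679688, 91.53677368164062], [613.7764282226562, 114.96855163574219]]
104 [274.1635 252.0769] ((507.648681640625, 134.86216735839844), (7.760615825653076, 109.02314758300781), 77.52891540527344) [[453.5853576660156, 142.8450164794922], [560.0361328125, 119.30181121826172], [561.7120361328125, 126.87931823730469], [455.26123046875, 150.42251586914062]]
blue
scene
5765 [574.7578 227.2663] [0.8417 0.5108]
140 [307.8643 226.4071] [0.5338 0.0068]
142 [255.7606 233.7465] [ 0.4965 -0.1053]
150 [291.9867 251.7067] [ 0.5913 -0.0643]
65 [634.     288.9538] [1.0296 0.4545]
yellow
116 [350.681 198.931] ((504.4528503417969, 138.745788
[... 1709 characters left out ...]
843139648438), (46.30438232421875, 208.4438018798828), 82.5997085571289)
528 [ 79.3693 127.0057] ((-207.86962890625, -344.0155944824219), (47.32056427001953, 206.27178955078125), 87.13811492919922)
571 [ 45.8074 135.3327] ((-208.09573364257812, -436.9280090332031), (205.16749572753906, 49.127044677734375), 0.9013406038284302)
469 [ 15.9211 141.8657] ((-207.94158935546875, -523.7647705078125), (205.7421875, 51.40912628173828), 2.0893235206604004)
5786 [298.6047 273.901 ] ((582.6595458984375, -45.40830993652344), (332.1374816894531, 365.41973876953125), 77.3843994140625)
1485 [384.7791 224.264 ] ((630.5174560546875, 149.8458251953125), (83.23149108886719, 188.9537811279297), 77.29943084716797)
```

View pics/crop0.png

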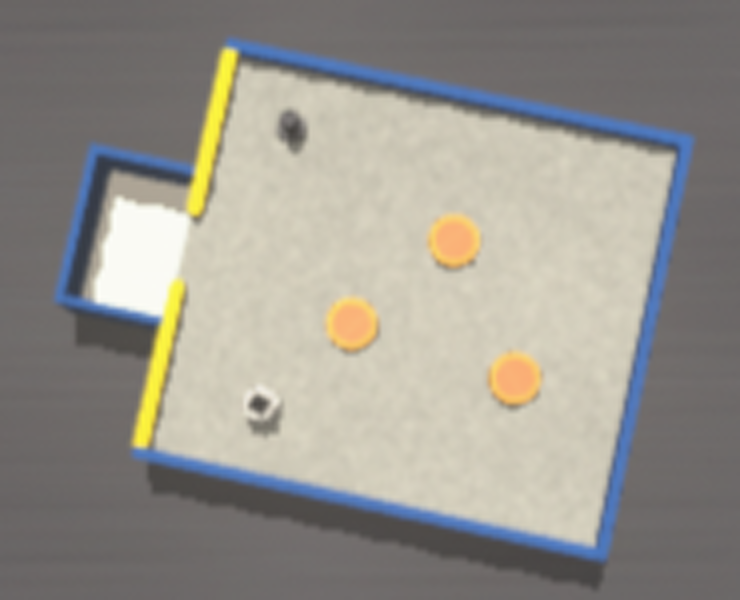

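```bash
cat >> h.py <<'E'
ang=np.radians(77.4); ex=np.array([np.cos(ang),np.sin(ang)]); ey=np.array([-ex[1],ex[0]])
O=np.array([.5858,.1190])-0.126*ex
def t2w(x,y): return O+x/1000*ex+y/1000*ey
def w2t(p): d=np.asarray(p)[:2]-O; return np.array([d@ex,d@ey])*1000
def plan(rows,yaw=-12.6):
    """rows of tray mm x,y and world z mm -> tool cm, from measured pose"""
    from cell import telemetry
    o=telemetry.get_obs();p=o['tool_pos'];w=np.radians(o['tool_rot'][2])
    print("t",o['time_s'],"tray",w2t(p).round(1),"z",(p[2]*1e3).round(1),"rot",o['tool_rot'].round(2),"F",o['force'].round(1),"w",round(o['grip_width']*1e3,1))
    tx=np.array([np.cos(w),np.sin(w)]);ty=np.array([np.sin(w),-np.cos(w)])
    dy=(yaw-np.degrees(w)+180)%360-180
    print("turn total",round(-np.radians(dy),3))
    for x,y,z in rows:
        d=t2w(x,y)-p[:2];print([round(float(v),2) for v in (d@tx*100,d@ty*100,(p[2]*1000-z)/10)])
E
python3 - <<'E'
from h import *
np.set_printoptions(precision=1,suppress=True)
for n in("top","scene"):
    im=np.load(f"pics/{n}0.npy")
    for a,c,p in plugs(n,im,.069):
        if 100<a<160:print(n,w2t(p))
print(w2t(ray('top',[300,261],.08)[0]),w2t(ray('top',[308,192],.08)[0]))
print(ray('top',[487,247],0.0))
plan([(-45,25.7,231)])
E
```

```text
top [-53.7 -46.1]
top [ 1.9 25.2]
top [-114.1   37.7]
scene [ 4.8 25.1]
scene [-112.5   37. ]
scene [-51.9 -46.4]
[49.9 92.9] [ 70.1 -96.6]
[[ 0.5 -0.5]]
t 0.1 tray [-668.3  200.9] z 229.6 rot [180.    0.1 -70.5] F [ 0.3 -0.   0.3] w 86.5
turn total -1.011
[-43.52, -47.95, -0.14]
```

>>> carry_out --pt "-4 -4.4 0" --pt "-8 -8.8 0" --pt "-12 -13.2 0" --pt "-16 -17.6 0" --pt "-20 -22 0" --turn '[-0.18, -0.36, -0.54, -0.72, -0.9]' --gripper '[0.16, 0.16, 0.16, 0.16, 0.16]' --squeeze 20

```text
time_s: 0.72
tool_pos: [0.3579, -0.349, 0.2303]
tool_rot: [180.0, 0.0, -18.6]
force: [0.9, -0.4, -0.1]
grip_width: 0.0447
```

```bash
python3 -c "
from h import *
plan([(-45,25.7,231),(-45,25.7,120)])"
```

```text
t 0.725 tray [-380.4  120.3] z 230.3 rot [ 1.7999e+02  1.0000e-02 -1.8630e+01] F [ 0.9 -0.4 -0.1] w 44.7
turn total -0.105
[5.89, -34.35, -0.07]
[5.89, -34.35, 11.03]
```

>>> carry_out --pt "1 -6 0" --pt "2 -12 0" --pt "3 -18 0" --pt "4 -23 0" --pt "4 -25 0" --turn '[-0.1, -0.1, -0.1, -0.1, -0.1]' --gripper '[0.16, 0.16, 0.16, 0.16, 0.16]'

```text
time_s: 1.35
tool_pos: [0.4776, -0.1237, 0.2304]
tool_rot: [-179.9, -0.0, -12.9]
force: [-0.1, 0.0, -0.9]
grip_width: 0.0145
```

>>> carry_out --pt "0 0 0" --turn '[0]' --gripper '[0.16]'

```text
time_s: 1.48
tool_pos: [0.4767, -0.1257, 0.2303]
tool_rot: [-180.0, 0.0, -13.0]
force: [-0.6, -0.7, 0.6]
grip_width: 0.014
```

```bash
python3 -c "
from h import *
plan([(-37,25.5,120),(-37,25.5,72)])"
```

```text
t 1.475 tray [-136.7   53.1] z 230.3 rot [-1.7999e+02  3.0000e-02 -1.3010e+01] F [-0.6 -0.7  0.6] w 14.0
turn total -0.007
[2.69, -9.99, 11.03]
[2.69, -9.99, 15.83]
```

>>> carry_out --pt "1.3 -5 0" --pt "2.7 -10 0" --pt "2.7 -10 5" --pt "2.7 -10 9.5" --pt "2.7 -10 11.5" --turn '[-0.01, -0.01, -0.01, -0.01, -0.01]' --gripper '[0.16, 0.16, 0.16, 0.16, 0.16]'

```text
time_s: 2.1
tool_pos: [0.5233, -0.0386, 0.1123]
tool_rot: [179.9, 0.3, -12.8]
force: [-0.6, -0.2, 0.2]
grip_width: 0.0142
```

>>> carry_out --pt "0 0 1.5" --pt "0 0 2.5" --pt "0 0 2.5" --turn '[0, 0, 0]' --gripper '[0.16, 0.16, 0.16]'

```text
time_s: 2.48
tool_pos: [0.5255, -0.0369, 0.0903]
tool_rot: [180.0, 0.0, -12.7]
force: [-0.1, -1.2, 0.7]
grip_width: 0.0142
```

```bash
python3 -c "
from h import *
from cell import read_camera
for n in('scene','top'):
    im=read_camera(n);cv2.imwrite(f'pics/{n}1.png',cv2.resize(im[150:310,190:430,::-1],None,fx=3,fy=3))
    print([(a,w2t(p).round(1)) for a,c,p in plugs(n,im,.069) if a<170])
plan([(-37,25.5,72),(-20,25.5,72),(60,0,72)])"
```

```text
[(np.int32(123), array([ 3.9, 23.7])), (np.int32(130), array([-112.9,   36. ])), (np.int32(146), array([-52.5, -45.9])), (np.int32(98), array([ 550.4, -359.7]))]
[(np.int32(59), array([1003.7, -228. ])), (np.int32(20), array([-126.4,   34.5]))]
t 2.575 tray [-38.8  24.2] z 91.3 rot [ 1.7999e+02 -8.0000e-02 -1.2670e+01] F [ 0.  -0.5  0.8] w 13.4
turn total -0.001
[-0.13, -0.18, 1.93]
[-0.13, -1.88, 1.93]
[2.41, -9.89, 1.93]
```

View pics/scene1.png

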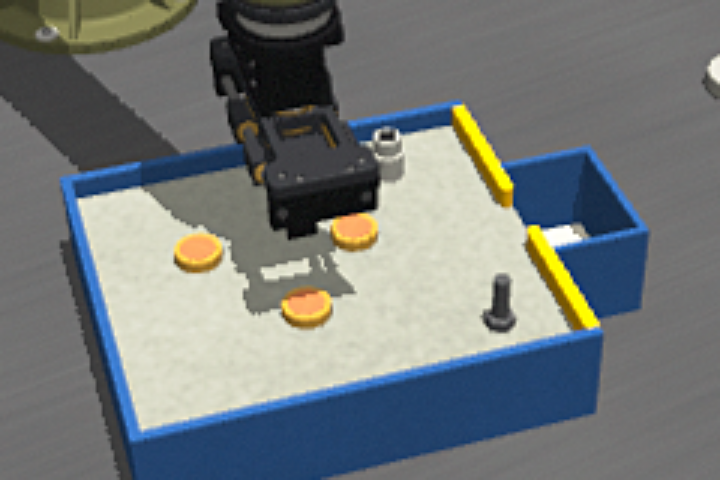

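The gripper stands just behind plug B (crop ~(355,230)), with the socket and bolt clear. Descend and push.

>>> carry_out --pt "-0.1 0 1" --pt "-0.1 0 1.9" --pt "-0.1 -0.7 1.9" --pt "-0.1 -1.4 1.9" --pt "-0.1 -1.9 1.9" --turn '[0, 0, 0, 0, 0]' --gripper '[0.16, 0.16, 0.16, 0.16, 0.16]'

```text
time_s: 3.2
tool_pos: [0.5292, -0.0167, 0.0718]
tool_rot: [-180.0, -0.0, -12.6]
force: [0.3, 0.1, -0.2]
grip_width: 0.0139
```

```bash
python3 -c "
from h import *
plan([(60,0,72)])"
```

```text
t 3.2 tray [-18.8  25.6] z 71.8 rot [-1.7999e+02 -3.0000e-02 -1.2610e+01] F [ 0.3  0.1 -0.2] w 13.9
turn total -0.0
[2.56, -7.88, -0.02]
```

>>> carry_out --pt "0.3 -0.9 0" --pt "0.6 -1.8 0" --pt "0.9 -2.8 0" --pt "1.2 -3.7 0" --pt "1.5 -4.6 0" --turn '[0, 0, 0, 0, 0]' --gripper '[0.16, 0.16, 0.16, 0.16, 0.16]'

```text
time_s: 3.82
tool_pos: [0.5539, 0.0246, 0.0715]
tool_rot: [180.0, -0.0, -12.7]
force: [-0.4, -0.3, 1.4]
grip_width: 0.0137
```

```bash
cat > look.py <<'E'
from h import *
from cell import read_camera
import sys
k=sys.argv[1]
for n in('scene','top'):
    im=read_camera(n);cv2.imwrite(f'pics/{n}{k}.png',cv2.resize(im[150:310,190:430,::-1],None,fx=3,fy=3))
    print(n,[(int(a),w2t(p).round(1)) for a,c,p in plugs(n,im,.069) if a<170 and abs(w2t(p)[0])<230])
E
python3 look.py 2; python3 -c "
from h import *
plan([(60,0,72)])"
```

```text
scene [(31, array([55. , -1.8])), (133, array([-112.7,   36.4])), (131, array([-52., -47.]))]
top [(116, array([-53.6, -46. ])), (119, array([-114.2,   37.7]))]
t 3.925 tray [27.9 10.6] z 71.6 rot [-1.7994e+02 -2.0000e-02 -1.2570e+01] F [-0.4 -0.4  0.5] w 14.0
turn total 0.001
[1.06, -3.21, -0.04]
```

View pics/scene2.png

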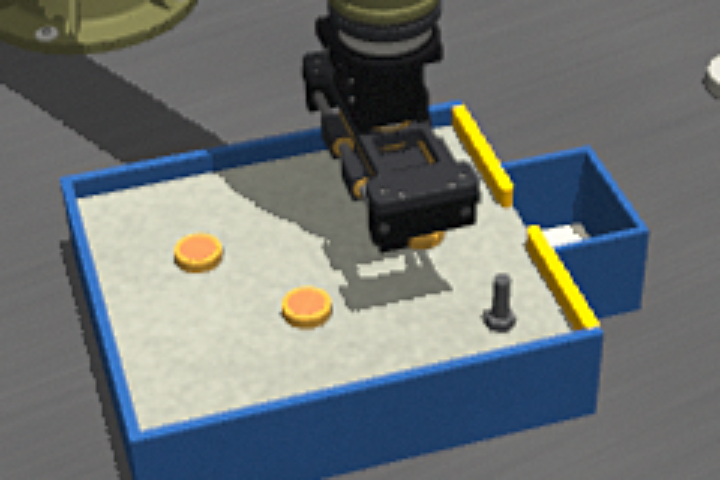

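Plug B rides ahead of the fingers (visible edge at crop (428,240)); the others have not moved. Continue.

>>> carry_out --pt "0.3 -0.8 0" --pt "0.6 -1.6 0" --pt "0.8 -2.4 0" --pt "1.1 -3.2 0" --pt "1.1 -3.8 0" --turn '[0, 0, 0, 0, 0]' --gripper '[0.16, 0.16, 0.16, 0.16, 0.16]'

```text
time_s: 4.55
tool_pos: [0.5729, 0.0593, 0.0715]
tool_rot: [-180.0, -0.0, -12.6]
force: [0.1, -0.9, 0.0]
grip_width: 0.0139
```

```bash
python3 look.py 3; python3 -c "
from h import *
plan([(80,0,72),(110,0,72),(115,0,72)])"
```

```text
scene [(28, array([ 93.2, -13.4])), (131, array([-112.8,   36.2])), (129, array([-52.2, -47.1]))]
top [(115, array([-53.8, -46.1])), (118, array([-114.2,   37.9]))]
t 4.65 tray [65.4 -0.1] z 71.6 rot [-179.97    0.    -12.59] F [-0.1 -0.2 -0.4] w 14.0
turn total 0.0
[-0.01, -1.46, -0.04]
[-0.01, -4.46, -0.04]
[-0.01, -4.96, -0.04]
```

View pics/scene3.png

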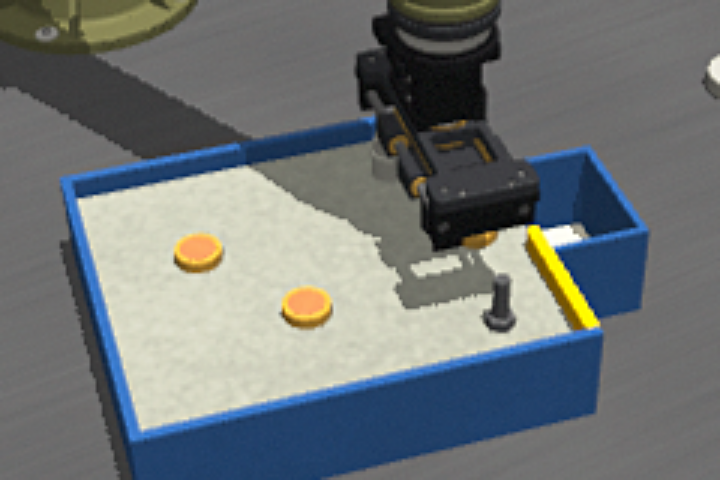

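View pics/top3.png

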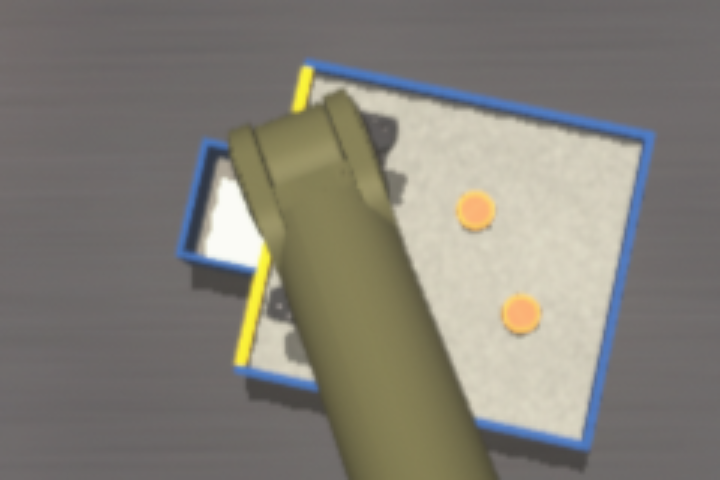

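Plug edge at crop (480,240), just short of the gate, on line with the jaws. Push straight through.

>>> carry_out --pt "0 -0.7 0" --pt "0 -1.4 0" --pt "0 -2.1 0" --pt "0 -2.8 0" --pt "0 -3.4 0" --turn '[0, 0, 0, 0, 0]' --gripper '[0.16, 0.16, 0.16, 0.16, 0.16]'

```text
time_s: 5.28
tool_pos: [0.5801, 0.0924, 0.0715]
tool_rot: [180.0, 0.0, -12.6]
force: [-0.1, -0.8, -0.2]
grip_width: 0.0137
```

>>> carry_out --pt "0 -0.5 0" --pt "0 -0.9 0" --pt "0 -1.2 0" --pt "0 -1.4 0" --pt "0 -1.4 0" --turn '[0, 0, 0, 0, 0]' --gripper '[0.16, 0.16, 0.14, 0.12, 0.12]'

```text
time_s: 5.9
tool_pos: [0.5831, 0.1057, 0.0715]
tool_rot: [-180.0, 0.0, -12.7]
force: [0.3, 0.2, -0.3]
grip_width: 0.0107
```

```bash
python3 look.py 4; python3 -c "
from h import *
plan([(80,0,72),(115,0,72)])"
```

```text
scene [(129, array([-113. ,   35.8])), (131, array([-52.5, -47.6]))]
top [(114, array([-53.5, -45.9])), (118, array([-114.2,   37.9])), (22, array([126.2, 110.9]))]
t 6.0 tray [112.1  -0.3] z 71.5 rot [179.99   0.   -12.67] F [-0.2 -0.1 -0.6] w 10.5
turn total -0.001
[-0.03, 3.21, -0.05]
[-0.03, -0.29, -0.05]
```

View pics/scene4.png

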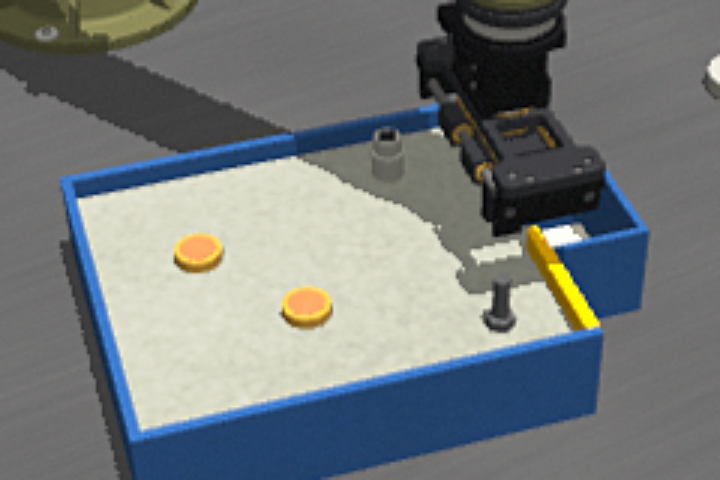

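View pics/top4.png

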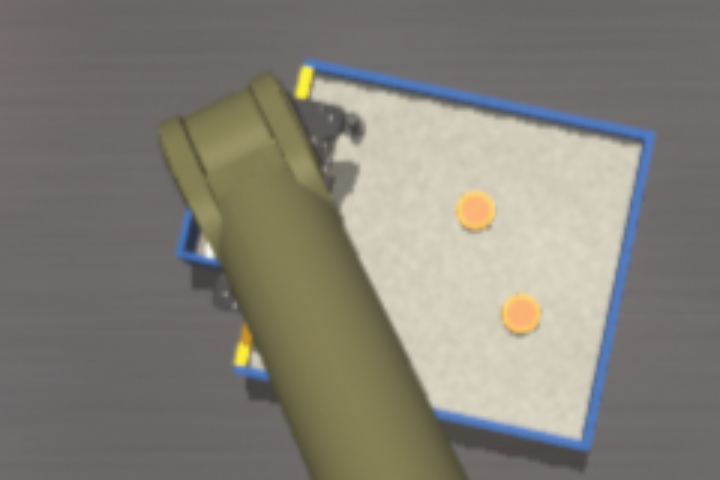

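The plug is hidden under the gripper. Back off, lift, and head for the next plug, looking on the way.

>>> carry_out --pt "0 1.5 0" --pt "0 3 -1.5" --pt "0 5 -5" --pt "1.5 10 -5" --pt "3 15.5 -5" --turn '[0, 0, 0, 0, 0]' --gripper '[0.16, 0.16, 0.16, 0.16, 0.16]'

```text
time_s: 6.62
tool_pos: [0.5784, -0.0544, 0.1224]
tool_rot: [180.0, -0.1, -12.6]
force: [0.2, -0.1, -0.3]
grip_width: 0.0137
```

```bash
python3 look.py 5; python3 -c "
from h import *
plan([(-93,-46.3,122),(-93,-46.3,72),(-75,-46.3,72)])"
```

```text
scene [(147, array([-112.4,   37.7])), (143, array([-51.2, -43.9]))]
top []
t 6.725 tray [-53.8 -31.9] z 121.1 rot [ 1.7967e+02 -2.0000e-02 -1.3390e+01] F [0.2 0.1 0.6] w 13.6
turn total -0.014
[1.49, 3.9, -0.09]
[1.49, 3.9, 4.91]
[1.47, 2.1, 4.91]
```

View pics/top5.png

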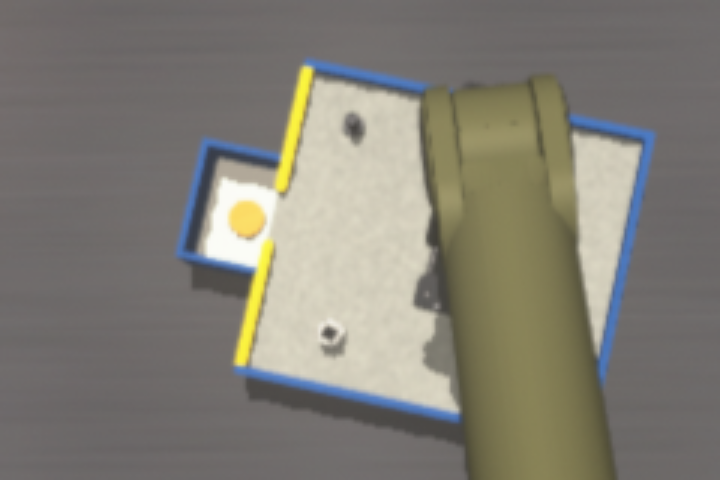

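The first plug is in the slot (crop (246,218)). Settle, then go behind the second.

>>> carry_out --pt "0.8 2.5 0" --pt "1.6 5 0" --pt "1.6 5 0" --pt "1.6 5 0" --turn '[0, 0, 0, 0]' --gripper '[0.16, 0.16, 0.16, 0.16]'

```text
time_s: 7.22
tool_pos: [0.5827, -0.104, 0.1215]
tool_rot: [-180.0, 0.0, -12.7]
force: [-0.6, 0.9, 0.2]
grip_width: 0.0141
```

```bash
python3 look.py 6; python3 -c "
from h import *
plan([(-93,-46,122),(-93,-46,72),(-75,-46,72)])"
```

```text
scene [(109, array([-115.7,   40.3])), (134, array([-52.8, -47.5]))]
top [(75, array([-48.8, -46.6]))]
t 7.325 tray [-91.5 -45.7] z 121.6 rot [-1.7998e+02  1.0000e-02 -1.2560e+01] F [ 0.3 -0.   0.6] w 14.0
turn total 0.001
[0.03, 0.15, -0.04]
[0.03, 0.15, 4.96]
[0.03, -1.65, 4.96]
```

View pics/scene6.png

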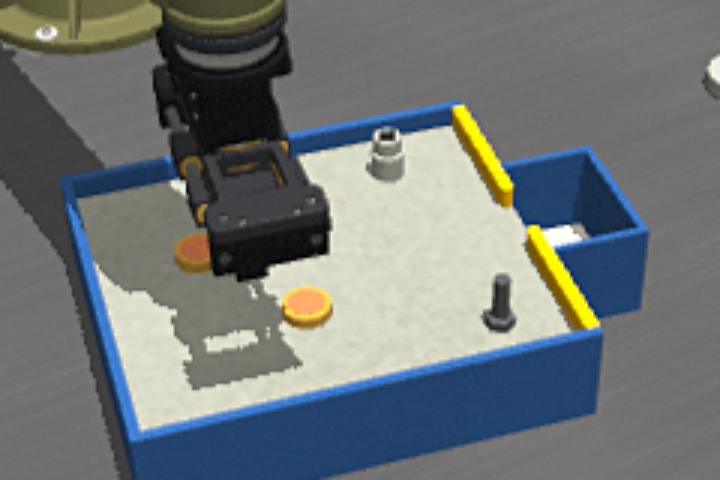

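>>> carry_out --pt "0 0.1 3" --pt "0 0.1 4.9" --pt "0 0.1 4.9" --pt "0 -0.8 4.9" --pt "0 -1.7 4.9" --turn '[0, 0, 0, 0, 0]' --gripper '[0.16, 0.16, 0.16, 0.16, 0.16]'

```text
time_s: 7.95
tool_pos: [0.5878, -0.0871, 0.0736]
tool_rot: [-180.0, -0.1, -12.6]
force: [0.7, 0.2, -0.0]
grip_width: 0.014
```

>>> carry_out --pt "-0.3 -0.9 0" --pt "-0.6 -1.8 0" --pt "-0.9 -2.7 0" --pt "-1.2 -3.6 0" --pt "-1.5 -4.5 0" --turn '[0, 0, 0, 0, 0]' --gripper '[0.16, 0.16, 0.16, 0.16, 0.16]'

```text
time_s: 8.57
tool_pos: [0.5819, -0.0403, 0.0726]
tool_rot: [180.0, -0.0, -12.7]
force: [-0.3, -1.3, 0.4]
grip_width: 0.0139
```

```bash
python3 look.py 7; python3 -c "
from h import *
plan([(60,0,72)])"
```

```text
scene [(141, array([-112. ,   37.2])), (24, array([ -3.2, -45.7]))]
top []
t 8.675 tray [-29.  -30.6] z 72.6 rot [-1.7996e+02  1.0000e-02 -1.2540e+01] F [-0.3  0.2  0.4] w 14.1
turn total 0.001
[-3.05, -8.91, 0.06]
```

View pics/scene7.png

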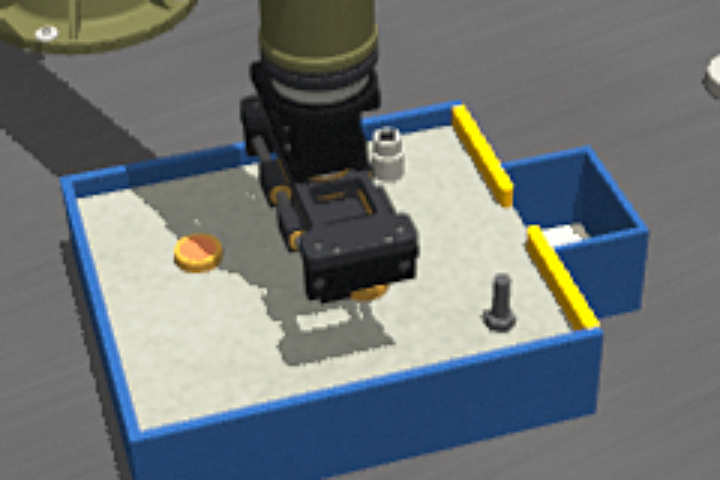

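Plug A sits in the jaws (edge at crop (367,291)). Continue to the midline.

>>> carry_out --pt "-0.3 -0.9 0" --pt "-0.6 -1.8 0" --pt "-0.9 -2.7 0" --pt "-1.3 -3.7 0" --pt "-1.6 -4.7 0" --turn '[0, 0, 0, 0, 0]' --gripper '[0.16, 0.16, 0.16, 0.16, 0.16]'

```text
time_s: 9.3
tool_pos: [0.5765, 0.0094, 0.0725]
tool_rot: [180.0, 0.0, -12.6]
force: [0.4, -0.8, 0.5]
grip_width: 0.0141
```

>>> carry_out --pt "-0.3 -1 0" --pt "-0.7 -2 0" --pt "-1 -3 0" --pt "-1.4 -4 0" --pt "-1.4 -4.6 0" --turn '[0, 0, 0, 0, 0]' --gripper '[0.16, 0.16, 0.16, 0.16, 0.16]'

```text
time_s: 9.93
tool_pos: [0.5729, 0.0575, 0.0726]
tool_rot: [-180.0, 0.0, -12.6]
force: [0.0, -0.9, -1.0]
grip_width: 0.0141
```

```bash
python3 look.py 8; python3 -c "
from h import *
plan([(60,0,72),(112,0,72)])"
```

```text
scene [(30, array([ 90.2, -13.4])), (131, array([-112.8,   36.2]))]
top [(23, array([145.3,   7.5])), (117, array([-114.3,   38. ]))]
t 10.025 tray [63.2 -1.2] z 72.6 rot [-1.7998e+02 -1.0000e-02 -1.2590e+01] F [ 0.9 -0.3  0. ] w 14.1
turn total 0.0
[-0.12, 0.32, 0.06]
[-0.12, -4.88, 0.06]
```

View pics/scene8.png

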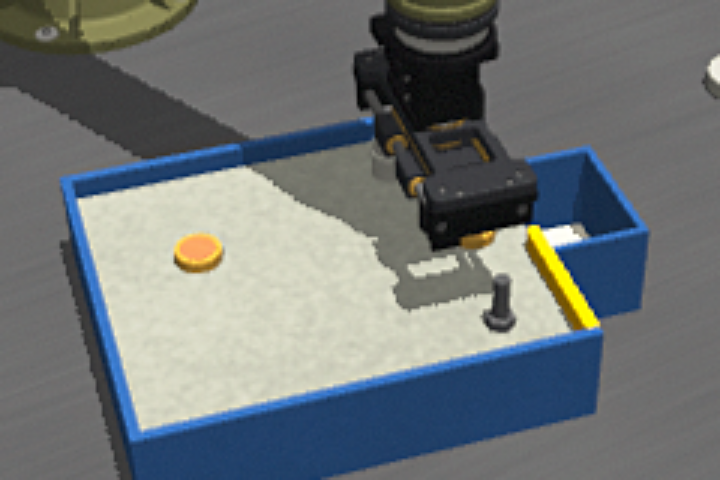

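The picture matches the one before the first plug's final push (edge at crop (478,240)). Straight through.

>>> carry_out --pt "-0.1 -0.7 0" --pt "-0.1 -1.4 0" --pt "-0.1 -2.1 0" --pt "-0.1 -2.9 0" --pt "-0.1 -3.6 0" --turn '[0, 0, 0, 0, 0]' --gripper '[0.16, 0.16, 0.16, 0.16, 0.16]'

```text
time_s: 10.65
tool_pos: [0.5802, 0.0925, 0.0725]
tool_rot: [-180.0, -0.0, -12.6]
force: [0.6, -0.8, -0.2]
grip_width: 0.0139
```

>>> carry_out --pt "0 -0.5 0" --pt "0 -0.9 0" --pt "0 -1.2 0" --pt "0 -1.4 0" --pt "0 -1.4 0" --turn '[0, 0, 0, 0, 0]' --gripper '[0.16, 0.16, 0.14, 0.12, 0.12]'

```text
time_s: 11.28
tool_pos: [0.5831, 0.1056, 0.0725]
tool_rot: [-180.0, 0.0, -12.7]
force: [-0.8, -0.2, 0.1]
grip_width: 0.0106
```

>>> carry_out --pt "0 1.5 0" --pt "0 3 -1.5" --pt "0 5.5 -5" --pt "-0.8 10 -5" --pt "-1.7 14 -5" --turn '[0, 0, 0, 0, 0]' --gripper '[0.16, 0.16, 0.16, 0.16, 0.16]'

```text
time_s: 11.9
tool_pos: [0.5352, -0.0303, 0.123]
tool_rot: [179.9, -0.1, -12.7]
force: [0.5, -1.1, -0.0]
grip_width: 0.0139
```

>>> carry_out --pt "0 0 0" --pt "0 0 0" --turn '[0, 0]' --gripper '[0.16, 0.16]'

```text
time_s: 12.15
tool_pos: [0.5358, -0.0277, 0.1227]
tool_rot: [-180.0, -0.0, -12.7]
force: [-0.3, 0.4, 0.2]
grip_width: 0.014
```

```bash
python3 look.py 9; python3 -c "
from h import *
plan([(-153,37.5,122),(-136,37.5,72)])"
```

```text
scene [(130, array([-112.9,   35.9]))]
top [(20, array([144.9,  13.7])), (60, array([-121.3,   35.6]))]
t 12.25 tray [-26.7  16.8] z 122.6 rot [-1.7997e+02 -1.0000e-02 -1.2580e+01] F [ 0.1 -0.4  0.1] w 14.0
turn total 0.0
[-2.08, 12.62, 0.06]
[-2.08, 10.92, 5.06]
```

View pics/top9.png

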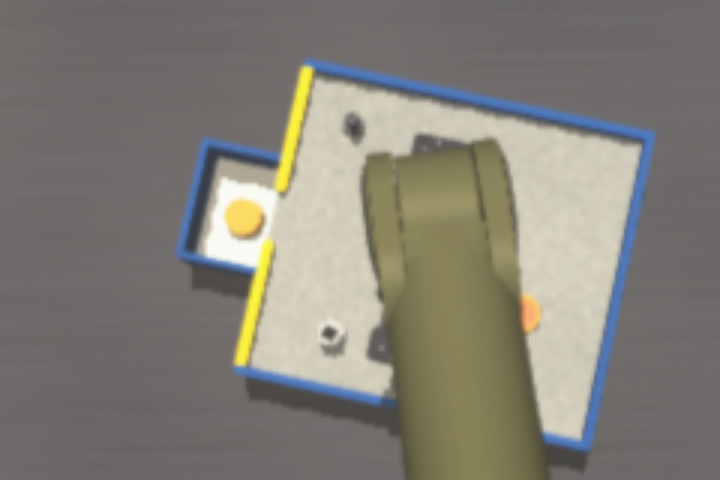

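Only one disc shows in the slot (crop (243,217), shifted slightly up, so likely stacked), and none is left at the gate. Stacking leaves it well below the 48 mm limit. On to the third.

>>> carry_out --pt "-0.9 5 0" --pt "-1.7 10 0" --pt "-2.1 12.6 0" --pt "-2.1 12.6 0" --pt "-2.1 12.6 0" --turn '[0, 0, 0, 0, 0]' --gripper '[0.16, 0.16, 0.16, 0.16, 0.16]'

```text
time_s: 12.88
tool_pos: [0.4886, -0.1437, 0.1226]
tool_rot: [-179.9, -0.0, -12.5]
force: [-0.1, 0.4, -0.7]
grip_width: 0.0142
```

```bash
python3 look.py 10; python3 -c "
from h import *
plan([(-153,37.2,122),(-136,37.2,72)])"
```

```text
scene [(138, array([-112.9,   36.5]))]
top [(21, array([144.6,  13.2])), (107, array([-112.6,   37.2]))]
t 12.975 tray [-151.5   37.6] z 122.6 rot [-1.7996e+02 -1.0000e-02 -1.2460e+01] F [0.3 0.6 0.1] w 14.2
turn total 0.002
[0.04, 0.15, 0.06]
[0.04, -1.55, 5.06]
```

View pics/scene10.png

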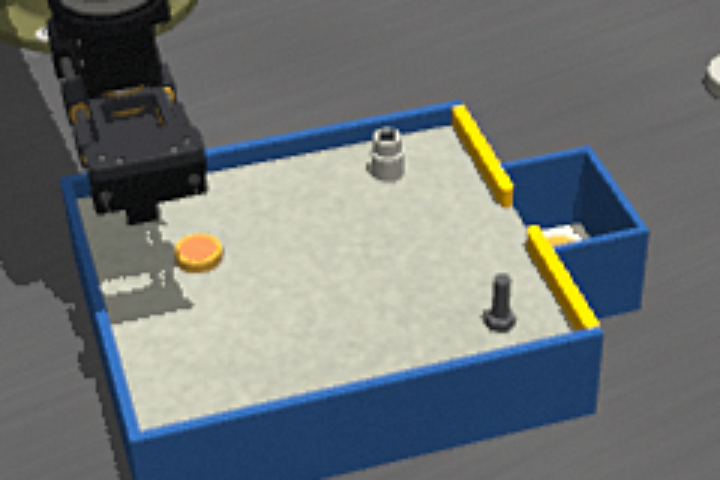

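View pics/top10.png

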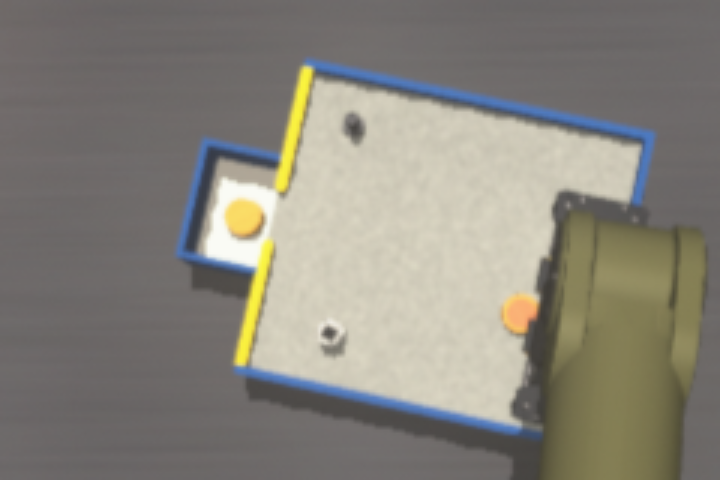

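Plug C at crop (199,252) is alone on the deck; two are in the slot. Descend and push.

>>> carry_out --pt "0 0.1 3" --pt "0 0.1 5" --pt "0 0.1 5" --pt "0 -0.8 5" --pt "0 -1.6 5" --turn '[0, 0, 0, 0, 0]' --gripper '[0.16, 0.16, 0.16, 0.16, 0.16]'

```text
time_s: 13.6
tool_pos: [0.4923, -0.1291, 0.0736]
tool_rot: [180.0, -0.1, -12.6]
force: [1.0, 0.3, -0.2]
grip_width: 0.014
```

>>> carry_out --pt "0.2 -1 0" --pt "0.4 -2 0" --pt "0.6 -3 0" --pt "0.8 -4 0" --pt "1 -5 0" --turn '[0, 0, 0, 0, 0]' --gripper '[0.16, 0.16, 0.16, 0.16, 0.16]'

```text
time_s: 14.22
tool_pos: [0.5122, -0.0829, 0.0725]
tool_rot: [180.0, 0.0, -12.7]
force: [-0.5, 0.1, -0.1]
grip_width: 0.0141
```

>>> carry_out --pt "0.2 -1 0" --pt "0.4 -2 0" --pt "0.6 -3 0" --pt "0.8 -4 0" --pt "1 -5 0" --turn '[0, 0, 0, 0, 0]' --gripper '[0.16, 0.16, 0.16, 0.16, 0.16]'

```text
time_s: 14.85
tool_pos: [0.5329, -0.0363, 0.0725]
tool_rot: [180.0, 0.0, -12.7]
force: [-0.9, -0.0, 0.8]
grip_width: 0.0139
```

```bash
python3 look.py 11; python3 -c "
from h import *
plan([(60,0,72),(112,0,72)])"
```

```text
scene [(36, array([-9.9,  6.3]))]
top [(21, array([144.6,  13.2]))]
t 14.95 tray [-35.9  17.7] z 72.6 rot [-1.7994e+02 -2.0000e-02 -1.2550e+01] F [-0.1 -0.1  0.6] w 14.1
turn total 0.001
[1.78, -9.59, 0.06]
[1.78, -14.79, 0.06]
```

View pics/scene11.png

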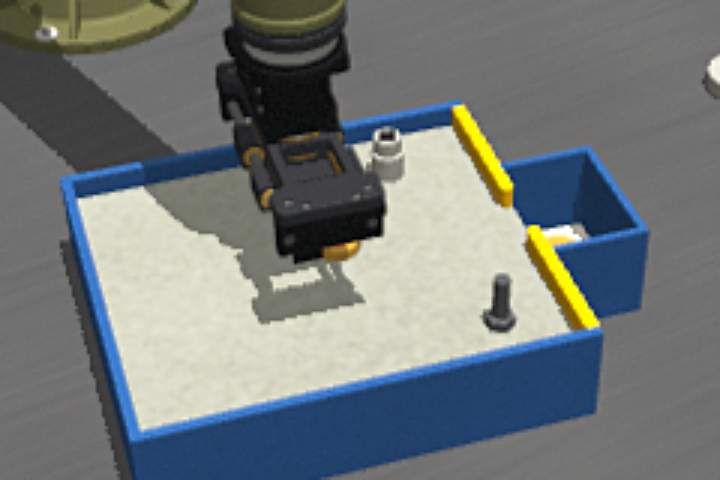

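The third plug is seated ahead of the fingers (edge at crop (342,249)). Continue.

>>> carry_out --pt "0.2 -1 0" --pt "0.4 -2 0" --pt "0.6 -3 0" --pt "0.8 -4 0" --pt "1 -5 0" --turn '[0, 0, 0, 0, 0]' --gripper '[0.16, 0.16, 0.16, 0.16, 0.16]'

```text
time_s: 15.58
tool_pos: [0.5537, 0.0104, 0.0725]
tool_rot: [180.0, 0.0, -12.7]
force: [-0.6, 0.3, -0.2]
grip_width: 0.0142
```

>>> carry_out --pt "0.2 -1 0" --pt "0.4 -2 0" --pt "0.6 -3 0" --pt "0.8 -4 0" --pt "0.8 -4.8 0" --turn '[0, 0, 0, 0, 0]' --gripper '[0.16, 0.16, 0.16, 0.16, 0.16]'

```text
time_s: 16.2
tool_pos: [0.572, 0.0554, 0.0725]
tool_rot: [-180.0, -0.0, -12.6]
force: [-0.0, 0.4, 0.3]
grip_width: 0.0138
```

```bash
python3 look.py 12; python3 -c "
from h import *
plan([(60,0,72),(112,0,72)])"
```

```text
scene [(31, array([ 87.9, -12.7]))]
top [(29, array([146.4,   8.7]))]
t 16.3 tray [61.7 -0.1] z 72.6 rot [-179.96   -0.    -12.57] F [-0.1  0.8 -1.3] w 13.8
turn total 0.001
[-0.01, 0.17, 0.06]
[-0.0, -5.03, 0.06]
```

View pics/scene12.png

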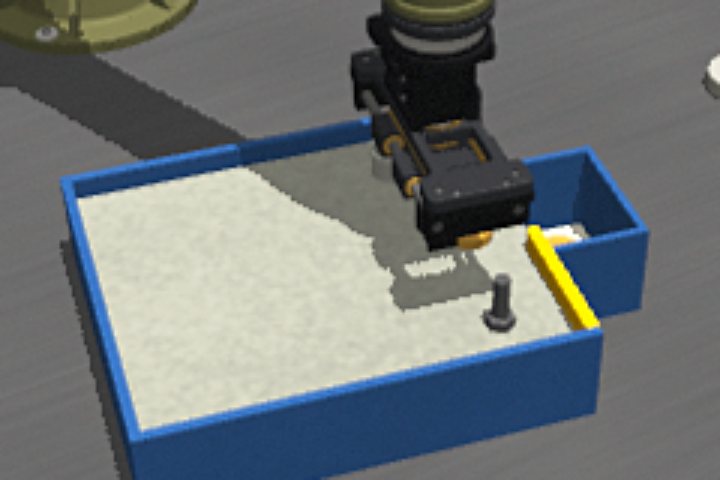

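Same lined-up state as before (edge at crop (475,240)). Final push, then withdraw.

>>> carry_out --pt "0 -0.7 0" --pt "0 -1.4 0" --pt "0 -2.1 0" --pt "0 -2.9 0" --pt "0 -3.7 0" --turn '[0, 0, 0, 0, 0]' --gripper '[0.16, 0.16, 0.16, 0.16, 0.16]'

```text
time_s: 16.92
tool_pos: [0.5799, 0.0914, 0.0725]
tool_rot: [180.0, 0.0, -12.7]
force: [-0.1, 0.5, -0.1]
grip_width: 0.0145
```

>>> carry_out --pt "0 -0.5 0" --pt "0 -0.9 0" --pt "0 -1.2 0" --pt "0 -1.4 0" --pt "0 -1.4 0" --turn '[0, 0, 0, 0, 0]' --gripper '[0.16, 0.16, 0.14, 0.12, 0.12]'

```text
time_s: 17.55
tool_pos: [0.5829, 0.1047, 0.0725]
tool_rot: [-180.0, 0.0, -12.7]
force: [-0.6, 0.6, 0.0]
grip_width: 0.0108
```

>>> carry_out --pt "0 1.5 0" --pt "0 3 -1.5" --pt "0 5.5 -5" --pt "0 10 -7" --pt "0 15 -9" --turn '[0, 0, 0, 0, 0]' --gripper '[0.16, 0.16, 0.16, 0.16, 0.16]'

```text
time_s: 18.18
tool_pos: [0.5493, -0.0439, 0.1634]
tool_rot: [180.0, -0.0, -12.6]
force: [0.6, -0.3, -1.0]
grip_width: 0.0138
```

>>> carry_out --pt "0 4 0" --pt "0 4 0" --pt "0 4 0" --pt "0 4 0" --turn '[0, 0, 0, 0]' --gripper '[0.16, 0.16, 0.16, 0.16]'

```text
time_s: 18.68
tool_pos: [0.5413, -0.0795, 0.1625]
tool_rot: [-180.0, 0.0, -12.5]
force: [-0.7, -0.1, 0.5]
grip_width: 0.0138
```

```bash
python3 look.py 13; python3 -c "
from h import *
plan([(-153,37.5,122)])"
```

```text
scene []
top [(46, array([137.4,   6.3]))]
t 18.775 tray [-77.5   0.1] z 162.4 rot [-1.7998e+02  1.0000e-02 -1.2530e+01] F [-0.6  0.1  0.2] w 14.3
turn total 0.001
[-3.75, 7.55, 4.04]
```

View pics/top13.png

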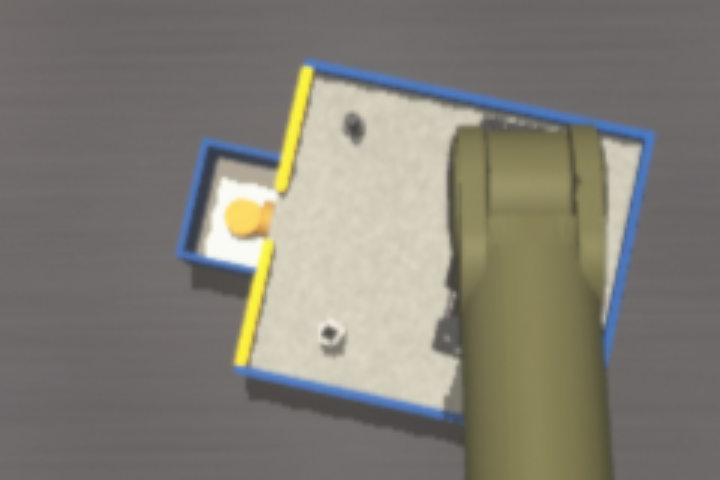

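View pics/scene13.png

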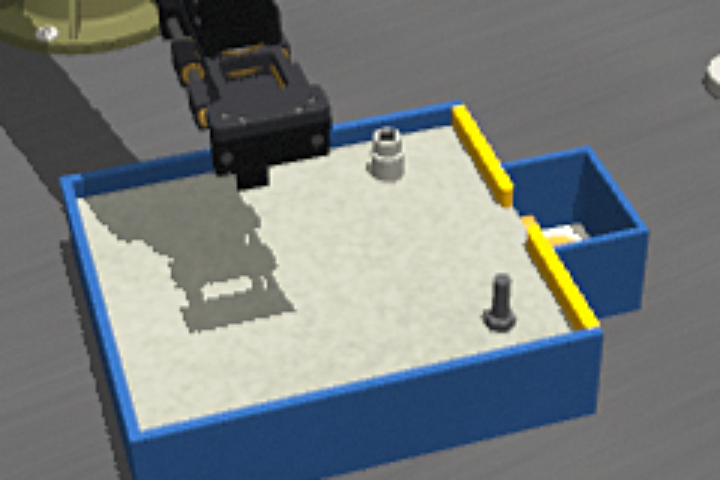

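Run:
```python
from h import *
from cell import read_camera
a=read_camera('scene');b=read_camera('top')
np.save('pics/s14.npy',a);np.save('pics/t14.npy',b)
A=cv2.resize(a[205:245,345:400,::-1],(700,509),interpolation=cv2.INTER_NEAREST);cv2.imwrite('pics/s14.png',A)
B=cv2.resize(b[190:250,245:300,::-1],(550,600),interpolation=cv2.INTER_NEAREST);cv2.imwrite('pics/t14.png',B)
```

```text
(no output)
```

View pics/s14.png

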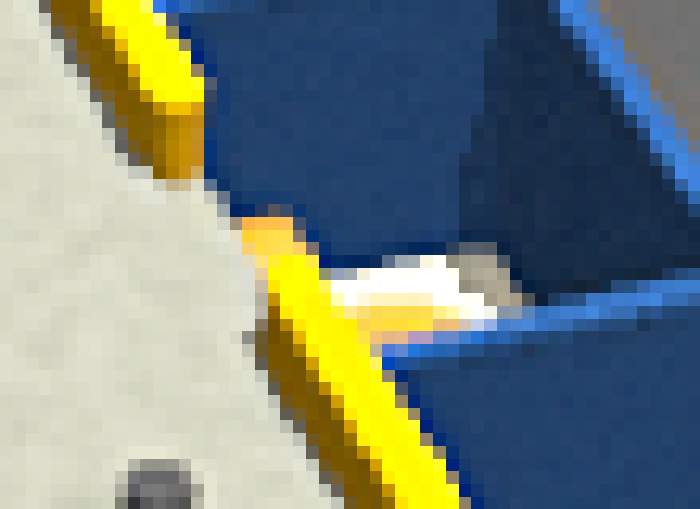

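View pics/t14.png

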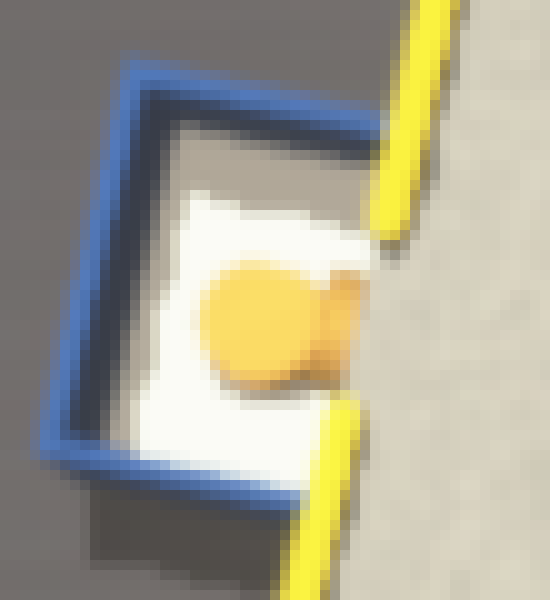

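Run:
```python
from h import *
np.set_printoptions(precision=1,suppress=True)
def proj(n,x,y,z):
    X=np.r_[t2w(x,y),z/1000];c=C[n];p=c['R']@X+c['t'];return p[0]/p[2]*c['fx']+c['cx'],p[1]/p[2]*c['fy']+c['cy']
a=np.load('pics/s14.npy');b=np.load('pics/t14.npy')
# visible strip pts as function of assumed z
f=lambda u,v:(245+u/10-.5,190+v/10-.5)
g=lambda u,v:(345+u/12.73-.5,205+v/12.73-.5)
for z in(25,35,42,48,55,62):
    print(z,'top strip: lipR-top',w2t(ray('top',f(368,275),z/1e3)[0]),'lipR-bot',w2t(ray('top',f(348,385),z/1e3)[0]),'inner',w2t(ray('top',f(325,325),z/1e3)[0]),'stack c',w2t(ray('top',f(262,325),z/1e3)[0]),
     'scene hi-left',w2t(ray('scene',g(238,218),z/1e3)[0]),'hi-right',w2t(ray('scene',g(295,218),z/1e3)[0]))
print('deck edge y=0 in top',proj('top',130,0,60), 'y=20',proj('top',130,20,60),proj('top',130,-20,60))
print('floor lip line hidden?',w2t(ray('top',proj('top',130,0,60),.006)[0]))
```

```text
25 top strip: lipR-top [133.2 -19.6] lipR-bot [131.7  12.3] inner [142.  -3.] stack c [159.5   0.8] scene hi-left [150.4  53. ] hi-right [160.5  49.6]
35 top strip: lipR-top [132.  -18.5] lipR-bot [130.5  13.2] inner [140.7  -2. ] stack c [158.1   1.8] scene hi-left [145.5  41.3] hi-right [155.5  38. ]
42 top strip: lipR-top [131.1 -17.7] lipR-bot [129.6  13.8] inner [139.8  -1.4] stack c [157.1   2.4] scene hi-left [142.   33.2] hi-right [152.   29.8]
48 top strip: lipR-top [130.3 -17.1] lipR-bot [128.9  14.3] inner [139.   -0.8] stack c [156.2   3. ] scene hi-left [139.1  26.2] hi-right [149.   22.9]
55 top strip: lipR-top [129.5 -16.3] lipR-bot [128.  15.] inner [138.1  -0.1] stack c [155.2   3.7] scene hi-left [135.7  18. ] hi-right [145.4  14.7]
62 top strip: lipR-top [128.6 -15.5] lipR-bot [127.2  15.6] inner [137.2   0.6] stack c [154.2   4.4] scene hi-left [132.2   9.9] hi-right [141.9   6.6]
deck edge y=0 in top (np.float64(279.6358199113781), np.float64(222.41145408810036)) y=20 (np.float64(278.0279098832663), np.float64(229.41473480985826)) (np.float64(281.23986995160897), np.float64(215.42498561220188))
floor lip line hidden? [136.7  -5.4]
```

The third plug stands on edge between the lip and the two stacked plugs. My estimate puts its centre at z ≈ 45 mm, its top about 2 mm above the deck, which is too close to the 48 mm limit. I'll topple it onto the stack with closed fingertips skimming 1 mm above the deck.

>>> carry_out --pt "0 -5 0" --pt "0 -10 0" --pt "0 -15 3" --pt "0 -17 7" --pt "0 -17 8.5" --turn '[0, 0, 0, 0, 0]' --gripper '[0, 0, 0, 0, 0]'

```text
time_s: 19.5
tool_pos: [0.5767, 0.0875, 0.0752]
tool_rot: [-180.0, 0.2, -12.4]
force: [-0.5, -0.3, -0.1]
grip_width: 0.0007
```

>>> carry_out --pt "0 0 0" --pt "0 0 0" --turn '[0, 0]' --gripper '[0, 0]'

```text
time_s: 19.75
tool_pos: [0.5797, 0.0835, 0.0789]
tool_rot: [180.0, -0.1, -12.8]
force: [-0.6, 0.8, 0.4]
grip_width: 0.0005
```

```bash
python3 -c "
from h import *
plan([(95,0,69.5),(135,0,69.5)])"
```

```text
t 19.75 tray [90.  -1.8] z 78.9 rot [ 1.7999e+02 -1.3000e-01 -1.2790e+01] F [-0.6  0.8  0.4] w 0.5
turn total -0.003
[-0.18, -0.5, 0.94]
[-0.19, -4.5, 0.94]
```

>>> carry_out --pt "0 0 0.6" --pt "0 0 0.7" --pt "0 0 0.7" --turn '[0, 0, 0]' --gripper '[0, 0, 0]'

```text
time_s: 20.12
tool_pos: [0.5786, 0.0847, 0.0707]
tool_rot: [180.0, -0.0, -12.7]
force: [0.2, 0.2, -0.3]
grip_width: 0.0004
```

```bash
python3 -c "
from h import *
plan([(95,0,69),(135,0,69)])"
```

```text
t 20.125 tray [91.  -0.4] z 70.7 rot [ 1.7999e+02 -1.0000e-02 -1.2680e+01] F [ 0.2  0.2 -0.3] w 0.4
turn total -0.001
[-0.04, -0.4, 0.17]
[-0.05, -4.4, 0.17]
```

>>> carry_out --pt "0 -1 0.15" --pt "0 -2 0.15" --pt "0 -2.7 0.15" --pt "0 -3.3 0.15" --pt "0 -3.9 0.15" --turn '[0, 0, 0, 0, 0]' --gripper '[0, 0, 0, 0, 0]'

```text
time_s: 20.75
tool_pos: [0.5879, 0.1232, 0.0698]
tool_rot: [180.0, -0.1, -12.7]
force: [-1.0, -1.6, 6.4]
grip_width: 0.0006
```

>>> carry_out --pt "0 -0.4 0" --pt "0 -0.8 0" --pt "0 -1.2 0" --pt "0 -1.2 0" --turn '[0, 0, 0, 0]' --gripper '[0, 0, 0, 0]'

```text
time_s: 21.25
tool_pos: [0.5891, 0.1351, 0.0684]
tool_rot: [180.0, 0.1, -12.6]
force: [1.1, 0.6, 0.3]
grip_width: 0.0007
```

```bash
python3 look.py 15; python3 -c "
from h import *
plan([(95,0,69),(135,0,69)])"
```

```text
scene [(27, array([143.7, -30.5]))]
top []
t 21.35 tray [1.419e+02 1.000e-01] z 68.4 rot [ 1.7996e+02  6.0000e-02 -1.2660e+01] F [ 0.5 -0.5 -0.3] w 0.4
turn total -0.001
[0.01, 4.69, -0.06]
[0.01, 0.69, -0.06]
```

View pics/scene15.png

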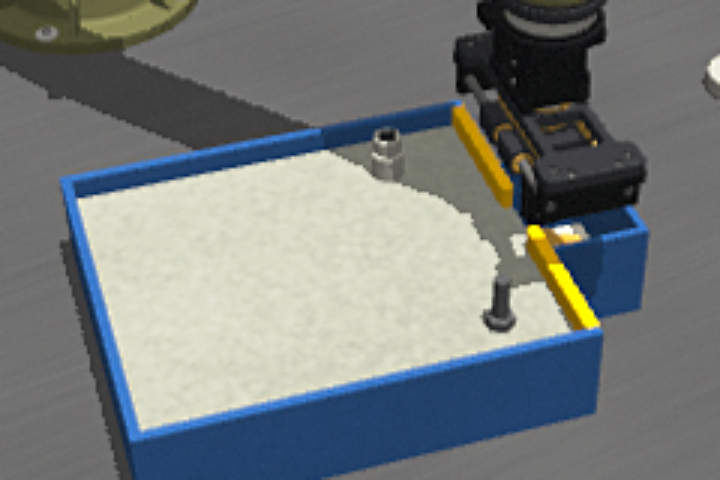

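There was brief contact (6 N). Lift straight up, withdraw and look.

>>> carry_out --pt "0 0 -3" --pt "0 0 -8" --pt "0 5 -9" --pt "0 11 -9" --pt "0 17 -9" --turn '[0, 0, 0, 0, 0]' --gripper '[0, 0, 0, 0, 0]'

```text
time_s: 21.98
tool_pos: [0.5518, -0.033, 0.1591]
tool_rot: [180.0, -0.0, -12.6]
force: [1.0, -0.2, -0.3]
grip_width: 0.0006
```

>>> carry_out --pt "0 4 0" --pt "0 4 0" --pt "0 4 0" --pt "0 4 0" --turn '[0, 0, 0, 0]' --gripper '[0, 0, 0, 0]'

```text
time_s: 22.48
tool_pos: [0.5439, -0.0683, 0.159]
tool_rot: [-180.0, 0.0, -12.5]
force: [-1.0, 0.1, -0.3]
grip_width: 0.0006
```

Run:
```python
from h import *
from cell import read_camera
a=read_camera('scene');b=read_camera('top')
np.save('pics/s16.npy',a);np.save('pics/t16.npy',b)
A=cv2.resize(a[205:245,345:400,::-1],(700,509),interpolation=cv2.INTER_NEAREST)
B=cv2.resize(b[190:250,245:300,::-1],(550,600),interpolation=cv2.INTER_NEAREST)
cv2.imwrite('pics/s16.png',A);cv2.imwrite('pics/t16.png',B);cv2.imwrite('pics/full16.png',b[:,:,::-1])
```

```text
(no output)
```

View pics/s16.png

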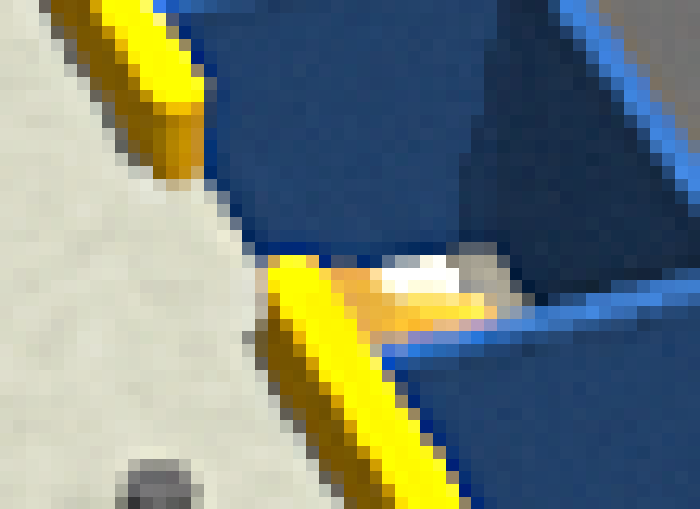

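View pics/t16.png

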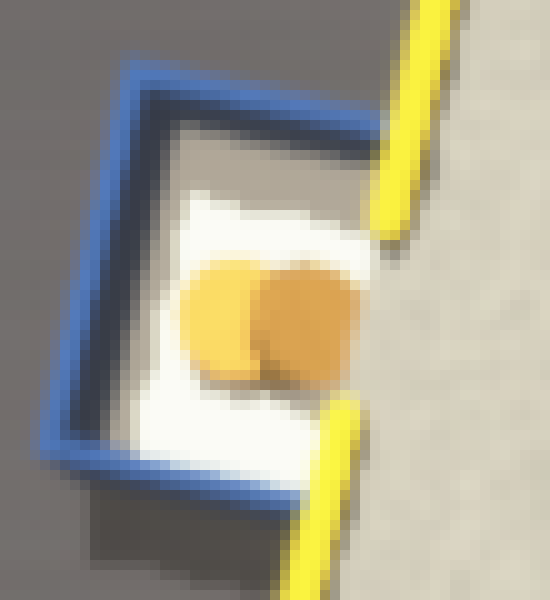

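View pics/full16.png

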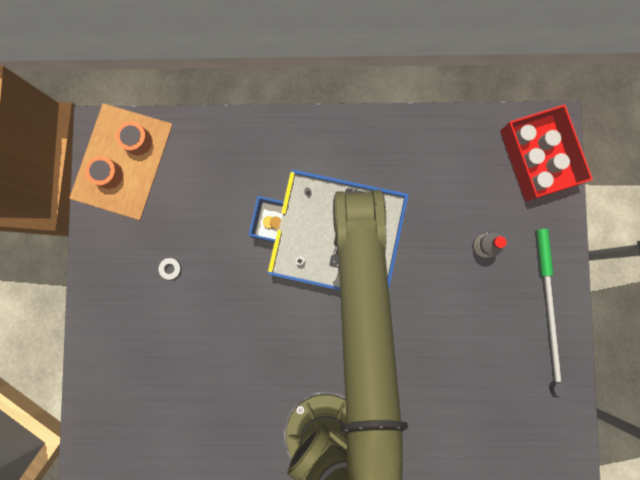

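The third plug has dropped and now lies tilted against the stack, well below deck (crop (305,322)). It no longer shows above the lip in the scene view. The socket, bolt, bottle and bearing are unchanged. One stillness check, then hand in.

Run:
```python
from h import *
from cell import read_camera,telemetry,sign_off
b=read_camera('top');o=np.load('pics/t16.npy');i=np.load('pics/top0.npy')
d=lambda s,x,y:int(cv2.absdiff(x[s],y[s]).max())
S=np.s_[195:245,250:285]
print('slot diff',d(S,b,o))
for n,s in dict(socket=np.s_[252:270,292:308],bolt=np.s_[184:200,300:316],oil=np.s_[230:262,470:510],bearing=np.s_[255:283,155:185]).items(): print(n,d(s,b,i))
f=lambda u,v:(245+u/10-.5,190+v/10-.5)
print(w2t(ray('top',f(305,323),.03)[0]))
print(telemetry.get_obs()['force'])
print(sign_off())
```

```text
slot diff 2
socket 5
bolt 5
oil 5
bearing 6
[147.0020555   -1.88975824]
[-0.64220024 -0.76311948  0.65516215]
the job is handed in; nothing more can be done
None
```

All three plugs are in the catch slot and the job is handed in, about 22.5 s into the 64 s limit. I pushed them through the gate one at a time with the slightly opened fingertips.

- **Third plug:** It first came to rest on edge between the lip and the two stacked plugs, its centre at about z = 45 mm, close to the 48 mm limit. I went back with the fingers closed, just above the deck, and toppled it. It now lies tilted against the stack, with its centre near tray x = 147 mm, y = -2 mm. I put its height at about 25–35 mm, a guess from the pictures rather than a measurement.
- **Other two plugs:** They look stacked in the slot: only the upper disc shows, so I inferred the lower one.
- **Last checks:** Two top pictures just before hand-in showed no change in the slot, so the plugs were at rest. The socket, bolt, oil bottle and bearing looked the same as in the first picture. The arm was clear and touching nothing.
- **Forces:** The highest force I saw was about 6 N, a brief contact while toppling the third plug.

No check failed or disagreed beyond the roughly 2–3 mm difference between the two cameras.

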